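# Hold a wood billet for sawing

### The job

Fetch the quarter-split branch billet from the bench, lay it on the white sawing board with its flat sides to the bed and the fence and the bark towards you, and bring its right-hand end up against the blue length stop. Then press it firmly with the fingertips into the corner of fence and bed, with one diagonal push on the bark at least 4 cm to the left of the saw slot, and finish while still pressing, so that a colleague can saw. Do not shift the stop, the saw, the yellow cup or the jar.

Things in the scene. Friction and masses are not known exactly. Their poses are not given: they have to be found in the camera images.
- board: the sawing board as a whole, fixed to the bench on rubber suction feet; origin on the bench under the middle of its bed. Its x axis points away from the robot to the fence, y along the fence (to the left seen from the robot), z up. Lengths below in mm in this frame. It stands in a different place and yaw each time
- bed: white, slick polyethylene bed of the board (friction about 0.3), x -110 to 110, y -140 to 140, top face 20 above the bench; same origin and axes as board
- fence: smooth aluminium fence along the far edge of the bed, front face at x = 80 (looks to -x), 25 thick, top 35 above the bed, y -140 to 140 with a 3 wide saw slot at y = -40; rigid; same origin and axes as board
- saw_slot (a point): the saw slot: point at the foot of the fence's front face in the middle of the 3 wide slot, on the bed's top (board frame x 80, y -40, z 20); axes as the board. A black saw line runs from it across the bed
- stop_face (a point): blue length stop, clamped tight to the fence right (-y) of the slot: centre of its face that looks to +y, where the billet's end goes. Block 36 (x, 1 to 37 in front of the fence) x 18 x 28, on the bed (this point 15 above it, 19 in front of the fence); strap and black screw over the fence reach 60 above the bed. 22 to 50 from the slot, differs each time; not to be moved. Axes as the board
- billet_mid (a point): centre of the loose billet's box: 42 (x) x 160 (y) x 42 high, point 21 above its flat underside; pale wood, dark bark, 0.11 to 0.21 kg, lies left of the board, yaw within 35 deg. +x: upright flat face 42 high (goes to the fence). -x: upright for the lowest 13, then bark rounds over (radius 44) to the flat face's top. Ends square, y = -80 and +80. Grasp low from above across x (42 wide)
- billet_bark (a point): point in the middle of the billet's length on the bark, where the bark faces half up and half back (-x): 10 towards -x from billet_mid and 10 above it; axes as billet_mid
- saw: bystander: brass-backed hand saw lying flat right of the board, 330 x 50 x 16, handle towards the robot; origin underneath near its middle
- cup: bystander: yellow plastic cup with steel forceps, 72 across, 68 high (forceps to 125), origin under its middle, beyond the billet
- jar: bystander: amber glass jar with white lid, 60 across, 75 high, origin under its middle, beyond the billet
Things that resemble listed ones, but are neither listed nor needed, are in the scene too. Of the things like the part that bears billet_mid, leave any that is orange, purple or turquoise; of the rest the smaller one is meant.

How it is judged:
By the outcome, as a careful person would: the job done as asked, in the order asked, and still so for the second after the job is handed in, while the arm keeps its last pose, push and grip.
It also fails if it takes over 64 s, if anything falls off the work surface, if the arm or the gripper's body presses on something with over 40 N, if the wrist force passes 120 N, or if a joint passes its speed limit or range.

### The arm

A 6-joint arm with a two-finger parallel gripper is mounted at the origin on the work surface. World frame = base frame: x ahead of the robot, y to its left, z up, the work surface at z = 0. Lengths are in mm, angles in rad, forces in N, time in s.
With the tool pointing down it reaches from about 275 to 750 mm from the base axis. Payload 10.2 kg.
Tool frame: the origin (TCP) lies at the very end of the fingers, on their centre line; the grasp point (between the pads) lies behind it (ctrl.grasp_offset is the z of the grasp point in the tool frame, in mm); z points along the fingers, y is the direction in which the jaws open and shut (so a half turn about z gives the same grasp; the last joint's range is limited). The gripper opens to 85 mm and grips with 20 to 120 N. Pads are 22 mm wide; open, the fingers measure 114 mm over their backs; the gripper's body (76 mm by 85 mm) begins 54 mm behind the grasp point. The pads swing forward as they close: fully open they stand 13 mm farther back than shut.
Start: joints at [1.092, 0.313, 1.498, -0, 1.331, -0.223], TCP at [132.848, 507.92, 231.294] pointing down, gripper open.
Joint ranges: [-2.94, 2.94], [-0.97, 2.17], [0.19, 2.56], [-1.23, 4.37], [0.02, 3.11], [-2.88, 2.88]. Speed limits (rad/s): [2.39, 2.39, 3.01, 3.14, 3.14, 3.14].

### API

Orientations are given as a unit quaternion [w, x, y, z].
In Python, from rig import ctrl, capture, job gives the robot as it stands. The module is installed in compiled form; this text tells all that it offers.
- The arm moves only by the tool move_arm, never from a script. Its argument "series" is a list of rows, each a list of 7 numbers: the turn, a rotation vector about the tool's x, y, z in rad, then the shift along the tool's x, y, z in cm, then the opening, from 0 (shut) to 1 (fully open). A call has 1 to 5 rows; each row is the pose to reach, as a shift and turn from the pose measured when the call began, along the tool's axes at that moment; what a row does not reach only later rows make up. A row lasts 1/12 s, in which the tool goes at most 41.7 mm and 7.16 degrees, less where a joint would pass 70% of its speed; a pose out of reach is approached as far as the arm can. A call with a gripper value outside its range is refused whole. The fingers move at their own pace and stop on an object; "grip_force" is the grip in N (left out, the last holds). Time passes only in rows, so rows that repeat a pose let the fingers close. It gives the time, the measured TCP pose, the force and the opening at its end, in the units of the state.
- ctrl.sense(): the state, without advancing time (a new reading comes with each control period).
- capture(name): name is "scene" or "top" or "wrist"; returns a dict with "frame" (400x640x3 uint8, red, green, blue), "mtx" (3x3 intrinsics, pixels), "R" (3x3) and "t" (3): a world point X has camera coordinates R X + t. Camera axes: x right, y down, z forward; pixel columns grow to the right and rows downward; lengths in mm; the calibration is good to about 2 mm. A picture is of the moment at which its call begins. There is no depth.
- job.finish_job(): hands the job in, once; it reports no verdict.
The state is a dict: "time_s": time; "joints": joint angles; "dq": joint speeds; "tau": joint torques, N m; "eef_pos": TCP position; "ee_rot": TCP orientation; "force": force on the tool from outside, world axes, zero at the start; "wrist_torque": the same for the moment, N m; "grip_width": opening from 0.0 (shut) to 1.0 (fully open).
Only numpy, scipy, OpenCV 4.12 (cv2) and the standard library are available. Lean on these libraries where they do the work, as an engineer would, in place of code of your own. Each camera call takes 0.05 s, during which the arm holds its last target.

## Working session

There is one attempt and no reset: what is moved stays moved. The work goes in short steps, Python scripts to look and compute and a tool call to move; the robot and the scene stay as the last step left them, time stands still between calls to the robot, and variables do not carry over. Pictures are saved under pics/ and viewed, and the job is handed in when it is done.

Besides the shell and the picture viewer there is one more tool, called after "Request:" as name(argument=value, ...) on one line, values as JSON. move_arm: Moves the arm, as the interface text tells. Its arguments: {"type":"object","properties":{"series":{"type":"array","items":{"type":"array","items":{"type":"number"}}},"grip_force":{"type":"number"}},"required":["series"]}

```bash
ls; mkdir -p pics
python3 - <<'E'
from rig import ctrl,capture,job
import cv2
for n in("scene","top","wrist"):
    c=capture(n);cv2.imwrite(f"pics/{n}0.png",c["frame"][:,:,::-1]);print(n,c["mtx"].tolist(),c["R"].round(4).tolist(),c["t"].round(1).tolist())
print(ctrl.sense(),ctrl.grasp_offset)
E
```

```text
pics
scene [[481.5373996955793, 0.0, 324.18199198676155], [0.0, 481.5373996955793, 198.9951957644849], [0.0, 0.0, 1.0]] [[-0.0212, 0.9997, 0.0152], [0.6652, 0.0254, -0.7462], [-0.7463, -0.0057, -0.6655]] [-2.0, -326.5, 2024.4]
top [[463.0137049424026, 0.0, 323.3280379927657], [0.0, 463.0137049424026, 191.90793102281376], [0.0, 0.0, 1.0]] [[0.0284, -0.9992, 0.0263], [-0.996, -0.0306, -0.0836], [0.0843, -0.0239, -0.9962]] [-19.0, 541.9, 1320.0]
wrist [[360.581713987476, 0.0, 312.8454060877968], [0.0, 360.581713987476, 192.96974686160303], [0.0, 0.0, 1.0]] [[0.2525, 0.9676, -0.0004], [0.9332, -0.2435, 0.2645], [0.2558, -0.0672, -0.9644]] [-524.6, -35.1, 378.3]
{'time_s': 0.15, 'joints': array([ 1.09160452e+00,  3.13320392e-01,  1.49823018e+00, -1.06717860e-05,
        1.33096424e+00, -2.23427496e-01]), 'dq': array([-0.00084497, -0.00241714, -0.00281755, -0.00019388,  0.00163092,
       -0.00075144]), 'tau': array([ 1.16412783e-03, -4.12371719e+01, -2.59801501e+01, -1.88806366e-04,
        3.24323031e-03, -1.60459098e-05]), 'eef_pos': array([132.76313411, 507.75601679, 230.87927468]), 'ee_rot': array([-1.53805533e-04,  1.27532609e-01,  9.91834271e-01, -4.34705143e-04]), 'force': array([-0.46493453, -0.00462367,  0.69434377]), 'wrist_torque': array([ 0.00980701, -0.01043077,  0.0054388 ]), 'grip_width': 1.0045459960829977} -18.700000000000003
```

View pics/top0.png

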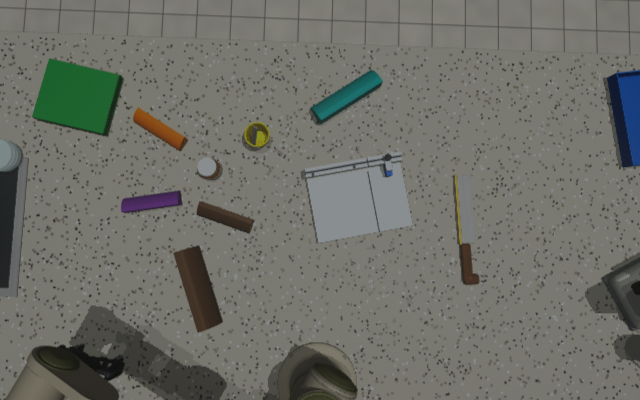

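View pics/scene0.png

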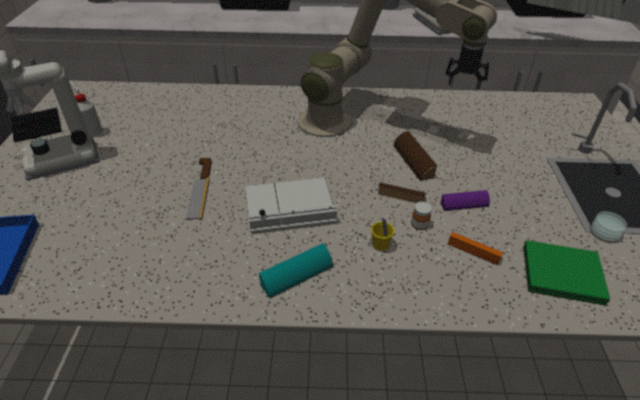

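View pics/wrist0.png

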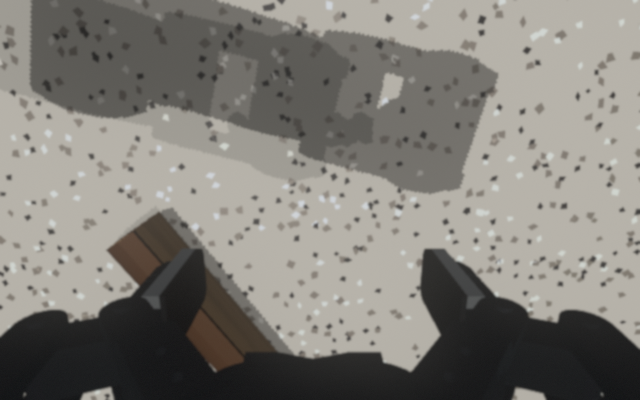

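```bash
cat > h.py <<'E'
import numpy as np,cv2
from rig import ctrl,capture,job
def ray(c,uv,z):
    R=np.array(c["R"]);t=np.array(c["t"]);C=-R.T@t
    d=R.T@np.linalg.inv(c["mtx"])@np.array([uv[0],uv[1],1.])
    return C+d*(z-C[2])/d[2]
def proj(c,X):
    p=np.array(c["mtx"])@(np.array(c["R"])@np.array(X,float)+np.array(c["t"]));return p[:2]/p[2]
def zoom(c,x0,y0,w,h,name,s=None):
    s=s or min(800//w,600//h)
    cv2.imwrite("pics/"+name,cv2.resize(c["frame"][y0:y0+h,x0:x0+w,::-1],None,fx=s,fy=s,interpolation=cv2.INTER_CUBIC))
def quat(q):
    from scipy.spatial.transform import Rotation as Ro
    return Ro.from_quat([q[1],q[2],q[3],q[0]]).as_matrix()
E
python3 - <<'E'
from h import *
c=capture("top");zoom(c,185,130,80,110,"t1.png",5);zoom(c,295,140,130,110,"t2.png",5)
c=capture("scene");zoom(c,365,165,80,60,"s1.png",8);zoom(c,235,165,110,75,"s2.png",7)
E
```

```text
(no output)
```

View pics/t1.png

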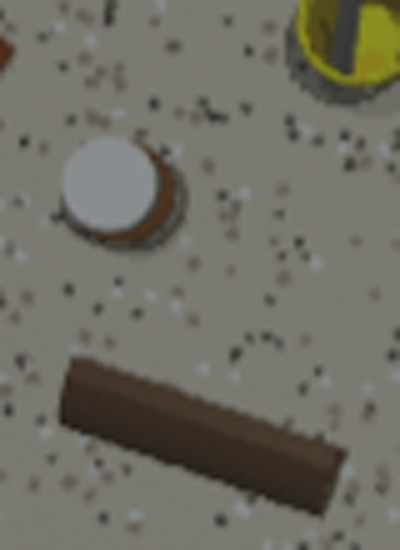

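View pics/t2.png

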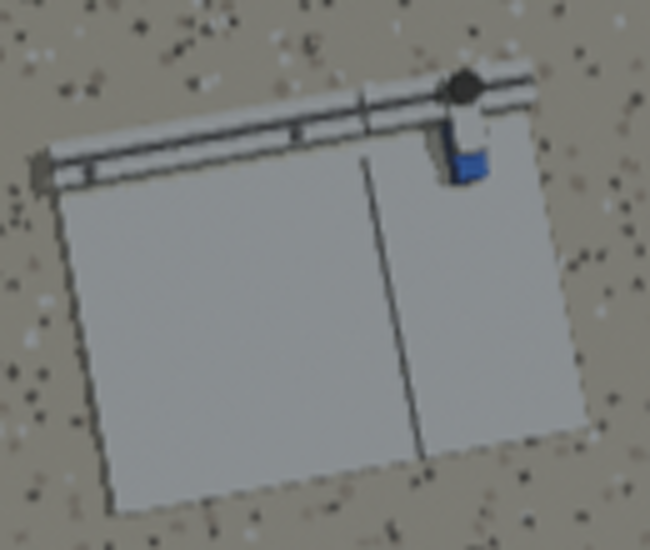

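View pics/s1.png

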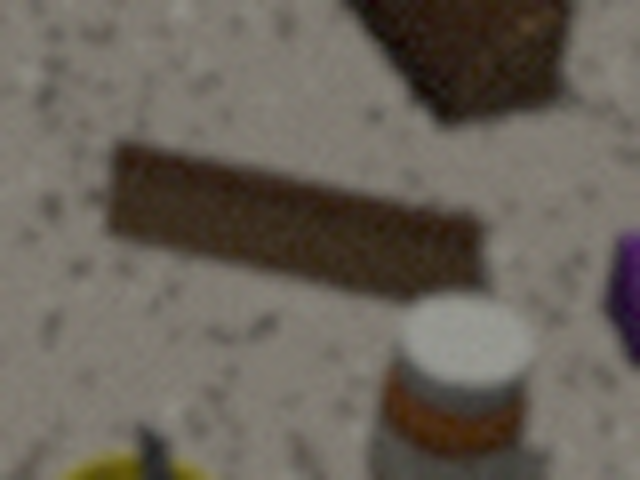

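View pics/s2.png

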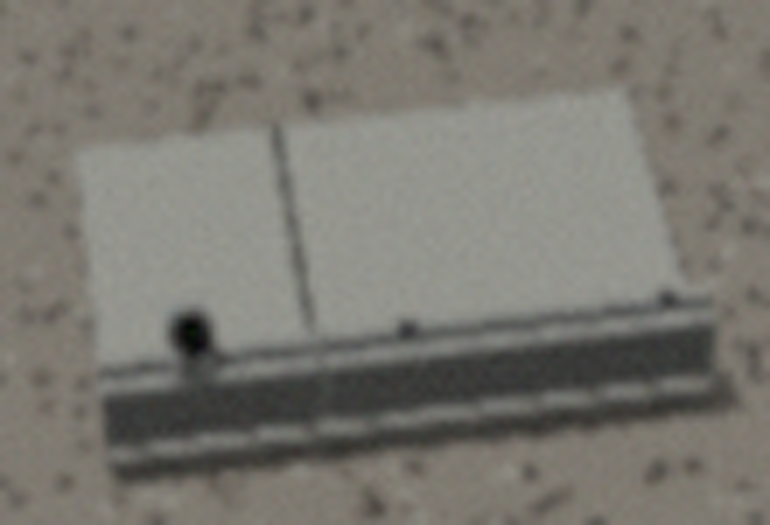

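Run:
```python
from h import *
c=capture("top")
print("C",-c["R"].T@c["t"])
o=np.array([295,140]);f=lambda p:o+(np.array(p)+.5)/5-.5
fl=ray(c,f((113,514)),20);fr=ray(c,f((587,428)),20)
print("front L,R",fl,fr,np.linalg.norm(fl-fr))
ff=ray(c,f((363,158)),20);fb=ray(c,f((423,458)),20);print("sawline",ff,fb,np.linalg.norm(ff-fb))
fe=[ray(c,f(p),55) for p in((55,163),(363,103),(535,77),(60,188),(535,104))];print("fence top line",fe)
yd=(fl-fr);yd[2]=0;yd/=np.linalg.norm(yd);yaw=np.arctan2(-yd[0],yd[1]);print("yaw",np.degrees(yaw))
xd=np.array([yd[1],-yd[0],0]);mid=(fl+fr)/2+110*xd;print("origin",mid)
sl=(ff-mid);print("saw line board",[( (p-mid)@xd,(p-mid)@yd) for p in(ff,fb)])
st=[ray(c,f(p),48) for p in((453,160),(457,183),(487,176),(486,153))]
print("stop top corners board",[(round((p-mid)@xd),round((p-mid)@yd)) for p in st])
print("fence",[(round((p-mid)@xd),round((p-mid)@yd)) for p in fe])
o2=np.array([185,130]);g=lambda p:o2+(np.array(p)+.5)/5-.5
print("billet far top L,R z42",ray(c,g((82,358)),42),ray(c,g((346,450)),42))
print("billet near low L,R z10",ray(c,g((60,420)),8),ray(c,g((323,514)),8))
s=ctrl.sense();print(quat(s["ee_rot"]).round(3))
```

```text
C [ 428.97911912   29.03233096 1360.72650866]
front L,R [396.06793429  10.4219412   20.        ] [ 453.36978131 -263.30414102   20.        ] 279.65956046574837
sawline [ 607.14999944 -129.65571509   20.        ] [ 433.2924746  -168.07361226   20.        ] 178.05160422410233
fence top line [array([594.05511794,  49.67544922,  55.        ]), array([ 634.12242514, -124.86422017,   55.        ]), array([ 652.3547827 , -223.27086338,   55.        ]), array([579.87268529,  46.39096257,  55.        ]), array([ 636.75094437, -223.49340782,   55.        ])]
yaw 11.823562124091774
origin [ 532.38501087 -103.90225604   20.        ]
saw line board [(np.float64(67.90186827933698), np.float64(-40.52629335188234)), (np.float64(-110.13873052172166), np.float64(-42.50592597862159))]
stop top corners board [(55, -87), (41, -87), (42, -105), (55, -107)]
fence [(92, 138), (95, -41), (93, -141), (77, 137), (78, -138)]
billet far top L,R z42 [503.53255707 343.40960793  42.        ] [455.83238904 192.211733    42.        ]
billet near low L,R z10 [469.07969074 362.37182901   8.        ] [419.11111383 208.18446369   8.        ]
[[-0.967  0.253 -0.   ]
 [ 0.253  0.967 -0.   ]
 [ 0.    -0.    -1.   ]]
```

```bash
cat >> h.py <<'E'
def plan(pos,Rt):
    from scipy.spatial.transform import Rotation as Ro
    s=ctrl.sense();R=quat(s["ee_rot"])
    d=R.T@(np.array(pos,float)-s["eef_pos"])/10
    r=Ro.from_matrix(R.T@Rt).as_rotvec()
    print("turn",r.round(3).tolist(),"shift cm",d.round(2).tolist(),"rows",np.linalg.norm(d)/4.17,np.degrees(np.linalg.norm(r))/7.16, "t",s["time_s"],"F",s["force"].round(1),"g",round(s["grip_width"],2))
def down(yangle_deg):
    a=np.radians(yangle_deg);y=np.array([np.cos(a),np.sin(a),0]);z=np.array([0,0,-1.]);return np.c_[np.cross(y,z),y,z]
E
python3 -c "
from h import *
plan([462,276,210],down(-17.5))"
```

```text
turn [-0.0, 0.0, 1.62] shift cm [-37.71, -14.1, 2.12] rows 9.668603132550492 12.966949876916654 t 0.3 F [-0.5 -0.3 -0.3] g 1.0
```

Request:
move_arm(series=[[0,0,0.11,-3,-1.1,0,1],[0,0,0.22,-6,-2.2,0,1],[0,0,0.33,-9,-3.3,0,1],[0,0,0.44,-12,-4.4,0,1],[0,0,0.55,-15,-5.6,0,1]])

```text
time_s: 0.72
eef_pos: [264.8, 414.7, 231.1]
ee_rot: [-0.0, 0.394, 0.919, -0.0]
force: [-0.3, 0.3, -0.2]
grip_width: 1.001
```

```bash
python3 -c "
from h import *
plan([462,276,210],down(-17.5))"
```

```text
turn [-0.0, 0.0, 1.065] shift cm [-23.64, 4.74, 2.11] rows 5.80489206806502 8.524602872161617 t 0.7167 F [-0.3  0.3 -0.2] g 1.0
```

Request:
move_arm(series=[[0,0,0.11,-3,0.6,0.4,1],[0,0,0.22,-6,1.2,0.8,1],[0,0,0.33,-9,1.8,1.2,1],[0,0,0.44,-12,2.4,1.6,1],[0,0,0.55,-15,3,2,1]])

```text
time_s: 1.13
eef_pos: [390.9, 325.6, 211.0]
ee_rot: [0.0, 0.631, 0.776, -0.0]
force: [0.4, 0.6, -0.1]
grip_width: 1.002
```

```bash
python3 -c "
from h import *
plan([462,276,210],down(-17.5))
c=capture('wrist');cv2.imwrite('pics/w1.png',c['frame'][:,:,::-1])"
```

```text
turn [-0.0, 0.0, 0.51] shift cm [-6.29, 5.95, 0.1] rows 2.0776884947155243 4.0789451814397175 t 1.1333 F [ 0.4  0.6 -0.1] g 1.0
```

View pics/w1.png

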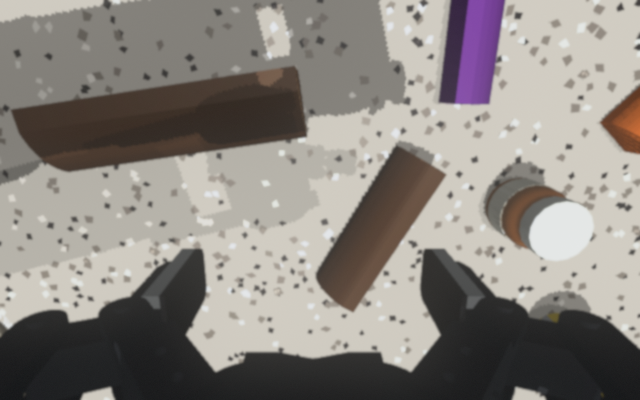

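Run:
```python
from h import *
c=capture("wrist");print(-c["R"].T@c["t"])
zoom(c,290,130,180,190,"w1z.png",3)
A=ray(c,(445,175),42);B=ray(c,(353,311),42);C=ray(c,(317,275),13);D=ray(c,(397,146),13)
print(A,B,np.linalg.norm(A-B),C,D,np.linalg.norm(C-D))
y=(A-B)/np.linalg.norm(A-B);x=np.array([y[1],-y[0],0]);print(np.degrees(np.arctan2(-y[0],y[1])),(A+B)/2-21*x)
y=(D-C)/np.linalg.norm(C-D);x=np.array([y[1],-y[0],0]);print(np.degrees(np.arctan2(-y[0],y[1])),(C+D)/2+21*x)
```

```text
[381.67564463 388.40989419 353.00889631]
[509.86781888 343.06735803  42.        ] [460.62636776 193.86698072  42.        ] 157.11611342406619 [421.58772371 210.25870035  13.        ] [469.22427612 357.040001    13.        ] 154.3178257613966
-18.264734559668412 [465.30510357 275.04873794  42.        ]
-17.980372884631617 [465.38040856 277.1668358   13.        ]
```

View pics/w1z.png

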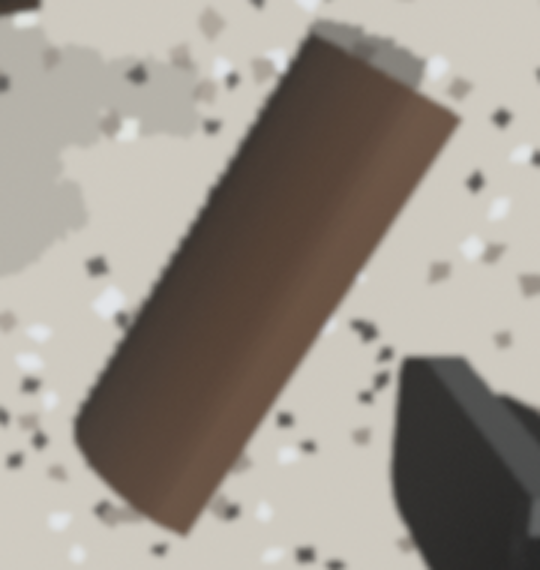

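```bash
python3 -c "
from h import *
plan([465,276.5,110],down(-18))"
```

```text
turn [-0.001, 0.001, 0.516] shift cm [-6.14, 6.16, 10.03] rows 3.184164662581381 4.132771357489255 t 1.2333 F [-0.3 -0.2 -0.4] g 1.0
```

Request:
move_arm(series=[[0,0,0.12,-1.7,1.5,0,0.8],[0,0,0.24,-3.4,3,1,0.7],[0,0,0.36,-4.5,4.5,3,0.65],[0,0,0.48,-6.4,6.2,6,0.65],[0,0,0.52,-6.4,6.2,9,0.65]])

```text
time_s: 1.65
eef_pos: [468.6, 272.5, 119.8]
ee_rot: [0.001, 0.812, 0.583, 0.001]
force: [0.2, -0.1, -0.7]
grip_width: 0.653
```

```bash
python3 -c "
from h import *
plan([465,276.5,20],down(-18))"
```

```text
turn [0.003, 0.0, -0.011] shift cm [0.26, -0.5, 9.98] rows 2.395924460285263 0.08901817723237815 t 1.65 F [ 0.2 -0.1 -0.7] g 0.65
```

Request:
move_arm(series=[[0,0,-0.01,0.3,-0.5,1.5,0.65],[0,0,-0.01,0.3,-0.5,3,0.65],[0,0,-0.01,0.3,-0.5,5,0.65],[0,0,-0.01,0.3,-0.5,6,0.65],[0,0,-0.01,0.3,-0.5,6,0.65]])

```text
time_s: 2.07
eef_pos: [463.7, 276.8, 57.9]
ee_rot: [0.0, 0.809, 0.588, -0.001]
force: [-0.9, 0.3, -0.1]
grip_width: 0.647
```

```bash
python3 -c "
from h import *
c=capture('wrist');cv2.imwrite('pics/w2.png',c['frame'][:,:,::-1])
plan([465,276.5,5],down(-18))"
```

```text
turn [0.001, 0.001, -0.0] shift cm [-0.03, 0.06, 5.44] rows 1.3043510656380972 0.01348506852026764 t 2.1167 F [0.1 0.5 0.2] g 0.65
```

View pics/w2.png

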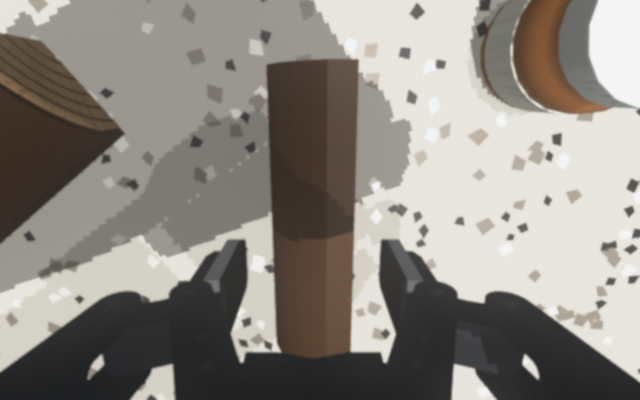

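Request:
move_arm(series=[[0,0,0,0,0,1.5,0.65],[0,0,0,0,0,3,0.65],[0,0,0,0,0.1,4.2,0.65],[0,0,0,0,0.1,5,0.65],[0,0,0,0,0.1,5.4,0.65]])

```text
time_s: 2.53
eef_pos: [465.4, 276.7, 5.0]
ee_rot: [0.001, 0.809, 0.588, -0.0]
force: [-0.1, 0.1, 0.7]
grip_width: 0.647
```

Request:
move_arm(series=[[0,0,0,0,0,0.1,0.65],[0,0,0,0,0,0.2,0.65],[0,0,0,0,0,0.3,0.65]])

```text
time_s: 2.78
eef_pos: [465.8, 276.9, 2.5]
ee_rot: [0.001, 0.809, 0.588, 0.0]
force: [0.6, 0.3, -0.3]
grip_width: 0.649
```

Request:
move_arm(series=[[0,0,0,0,0,0.1,0.65],[0,0,0,0,0,0.2,0.65],[0,0,0,0,0,0.3,0.65]])

```text
time_s: 3.03
eef_pos: [466.0, 276.9, -0.3]
ee_rot: [0.001, 0.809, 0.588, 0.001]
force: [-0.4, 0.1, -0.2]
grip_width: 0.65
```

Request:
move_arm(series=[[0,0,0,0,0,0,0.55],[0,0,0,0,0,0,0.5],[0,0,0,0,0,0,0.4],[0,0,0,0,0,0,0.4],[0,0,0,0,0,0,0.4]], grip_force=30)

```text
time_s: 3.45
eef_pos: [466.0, 277.0, 0.0]
ee_rot: [0.001, 0.809, 0.588, 0.001]
force: [-1.3, -0.5, 5.8]
grip_width: 0.487
```

Request:
move_arm(series=[[0,0,0,0,0,-0.5,0.4],[0,0,0,0,0,-1.5,0.4],[0,0,0,0,0,-3,0.4],[0,0,0,0,0,-5,0.4],[0,0,0,0,0,-7,0.4]])

```text
time_s: 3.87
eef_pos: [465.7, 277.0, 71.2]
ee_rot: [0.001, 0.809, 0.588, 0.001]
force: [0.5, 0.2, -1.1]
grip_width: 0.484
```

```bash
python3 -c "
from h import *
c=capture('wrist');cv2.imwrite('pics/w3.png',c['frame'][:,:,::-1])
c=capture('scene');zoom(c,365,120,100,75,'s3.png',8)
print(ctrl.sense())"
```

```text
{'time_s': 3.9667, 'joints': array([ 0.32107778,  0.52435596,  1.63312674, -0.00199683,  0.97590158,
        0.63601434]), 'dq': array([-0.00133916,  0.05583954,  0.0466231 ,  0.00105454, -0.05277901,
       -0.00010368]), 'tau': array([ 1.53694390e-01, -4.74165165e+01, -2.15222490e+01, -6.44906118e-03,
        5.71774095e-01, -4.90465318e-04]), 'eef_pos': array([467.55283106, 277.6200711 ,  73.40501366]), 'ee_rot': array([0.00203015, 0.80891144, 0.5879156 , 0.003662  ]), 'force': array([ 0.42524747,  0.26829674, -1.95837996]), 'wrist_torque': array([-0.02531161,  0.01449154, -0.03037998]), 'grip_width': 0.48270150019593777}
```

View pics/w3.png

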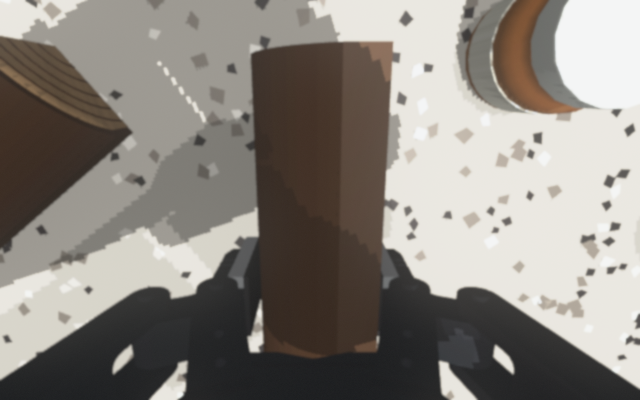

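View pics/s3.png

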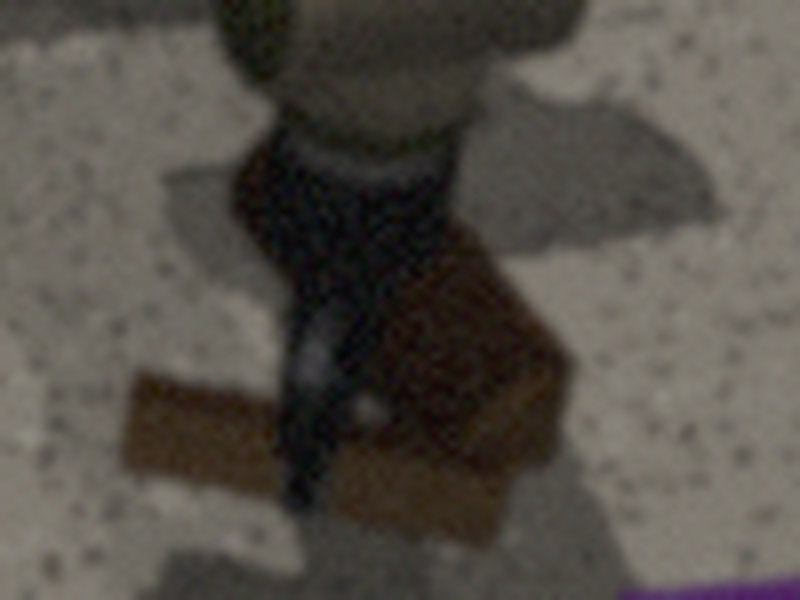

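```bash
python3 -c "
from h import *
plan([552.4,-101.8,80],down(11.9))"
```

```text
turn [0.008, -0.001, -0.522] shift cm [-33.47, 19.79, -0.63] rows 9.324872325921922 4.173822754539114 t 3.9667 F [ 0.4  0.3 -2. ] g 0.48
```

Request:
move_arm(series=[[0,0,-0.05,1.5,0.9,0,0.4],[0,0,-0.1,4,1.8,-0.3,0.4],[0,0,-0.16,7,3,-0.5,0.4],[0,0,-0.21,10,4.2,-0.5,0.4],[0,0,-0.26,13,5.5,-0.5,0.4]])

```text
time_s: 4.38
eef_pos: [560.3, 385.3, 78.6]
ee_rot: [0.002, 0.725, 0.689, 0.003]
force: [1.5, -0.9, -2.1]
grip_width: 0.486
```

```bash
python3 -c "
from h import *
plan([552.4,-101.8,80],down(11.9))"
```

```text
turn [0.008, -0.0, -0.259] shift cm [-48.69, 1.71, -0.18] rows 11.682486550767235 2.074255825874374 t 4.3833 F [ 1.5 -0.9 -2.1] g 0.49
```

I mis-signed the tool-x shift, so the arm moved away from the board and towards the jar. I'll raise straight up, then check the jar.

Request:
move_arm(series=[[0,0,0,0,0,-2,0.4],[0,0,0,0,0,-4,0.4],[0,0,0,0,0,-6,0.4]])

```text
time_s: 4.63
eef_pos: [559.5, 385.4, 137.3]
ee_rot: [0.002, 0.725, 0.689, 0.002]
force: [0.9, 0.5, -1.9]
grip_width: 0.484
```

```bash
python3 -c "
from h import *
c=capture('top');zoom(c,130,100,160,120,'t3.png',5)
c2=capture('scene');zoom(c2,350,140,130,110,'s4.png',5)
print(ray(c,(207,167),75),ray(c,(257,135),68))
plan([552.4,-101.8,100],down(11.9))"
```

```text
[597.37156993 323.77215996  75.        ] [693.6948128 189.7640774  68.       ]
turn [0.012, -0.002, -0.259] shift cm [-48.76, 1.59, 3.97] rows 11.737404739468177 2.074613430568921 t 4.7333 F [ 0.1  0.4 -1.8] g 0.49
```

View pics/t3.png

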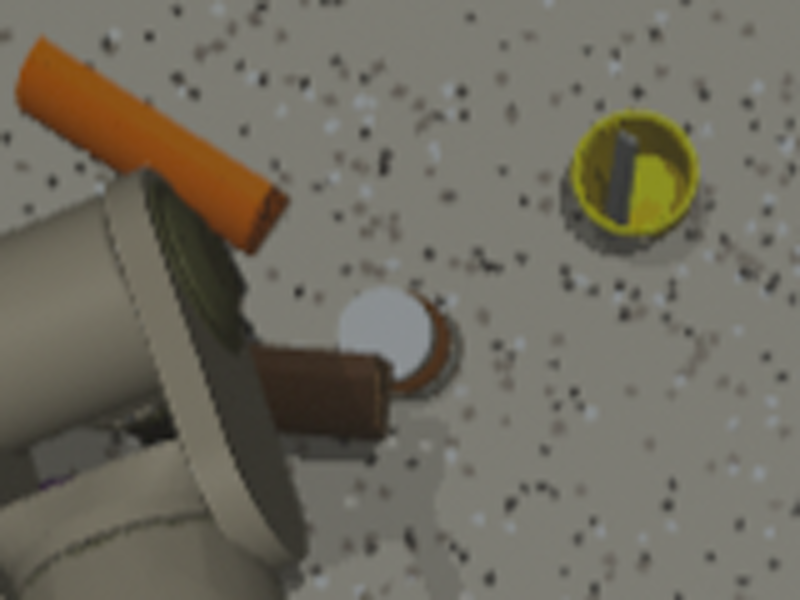

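View pics/s4.png

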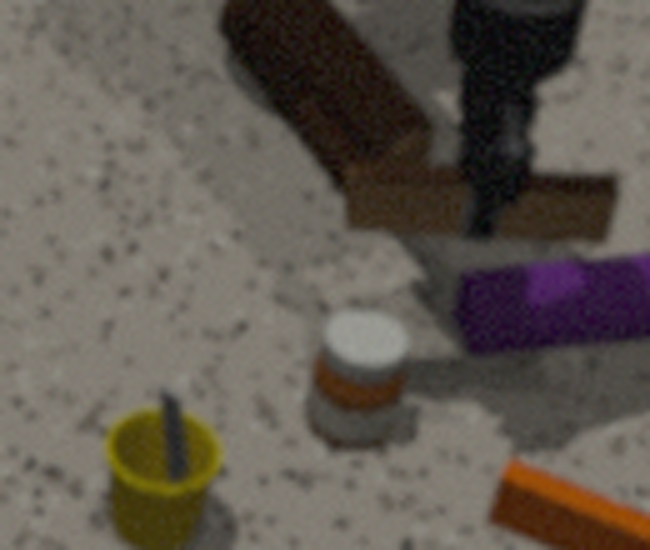

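The jar hasn't moved: its lid is at the same pixel in both views. Next is the move to the board, with tool x negative.

Request:
move_arm(series=[[0,0,-0.05,-4,0.1,0,0.4],[0,0,-0.1,-8,0.2,0,0.4],[0,0,-0.15,-12,0.4,0,0.4],[0,0,-0.2,-16,0.6,0,0.4],[0,0,-0.26,-20,0.7,0,0.4]])

```text
time_s: 5.15
eef_pos: [556.7, 183.8, 138.9]
ee_rot: [0.003, 0.629, 0.778, 0.004]
force: [1.9, -0.2, -0.8]
grip_width: 0.485
```

```bash
python3 -c "
from h import *
plan([552.4,-101.8,100],down(11.9))"
```

```text
turn [0.01, -0.0, 0.004] shift cm [-27.84, -6.45, 3.82] rows 6.914147828006192 0.0878355859690935 t 5.15 F [ 1.9 -0.2 -0.8] g 0.49
```

Request:
move_arm(series=[[0,0,0,-4,-0.9,0,0.4],[0,0,0,-8,-1.8,0,0.4],[0,0,0,-12,-2.8,0,0.4],[0,0,0,-15,-3.5,0,0.4],[0,0,0,-18,-4.2,0,0.4]])

```text
time_s: 5.57
eef_pos: [552.3, -3.0, 137.0]
ee_rot: [0.002, 0.629, 0.777, 0.004]
force: [1.4, 0.5, -1.3]
grip_width: 0.484
```

```bash
python3 -c "
from h import *
plan([552.4,-101.8,100],down(11.9))
c=capture('wrist');cv2.imwrite('pics/w4.png',c['frame'][:,:,::-1])"
```

```text
turn [0.008, -0.001, 0.003] shift cm [-9.67, -2.09, 3.67] rows 2.53068948378833 0.07069928039794537 t 5.5667 F [ 1.4  0.5 -1.3] g 0.48
```

View pics/w4.png

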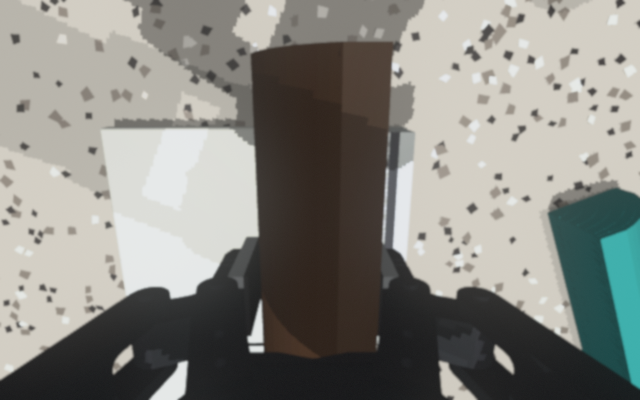

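```bash
python3 -c "
from h import *
c=capture('wrist')
print(ray(c,(102,129),20),ray(c,(413,131),55),ray(c,(391,131),55))
"
```

```text
[398.84609398   3.59897455  20.        ] [605.20183273  49.00615918  55.        ] [591.83785266  46.19981611  55.        ]
```

Request:
move_arm(series=[[0,0,0,-3,-0.6,0.5,0.4],[0,0,0,-6,-1.3,1.5,0.4],[0,0,0,-9.7,-2.1,2.5,0.4],[0,0,0,-9.7,-2.1,3.5,0.4],[0,0,0,-9.7,-2.1,3.7,0.4]])

```text
time_s: 6.08
eef_pos: [551.0, -104.6, 97.0]
ee_rot: [0.0, 0.631, 0.775, 0.003]
force: [0.1, 0.8, -2.6]
grip_width: 0.489
```

```bash
python3 -c "
from h import *
plan([552.4,-101.8,22],down(11.9))
c=capture('scene');zoom(c,235,140,120,95,'s5.png',6)
c=capture('top');zoom(c,290,130,130,115,'t5.png',5)
c=capture('wrist');cv2.imwrite('pics/w5.png',c['frame'][:,:,::-1])"
```

```text
turn [0.005, -0.003, -0.004] shift cm [0.22, 0.16, 7.5] rows 1.7989835328354606 0.05268860396403741 t 6.0833 F [ 0.1  0.8 -2.6] g 0.49
```

View pics/s5.png

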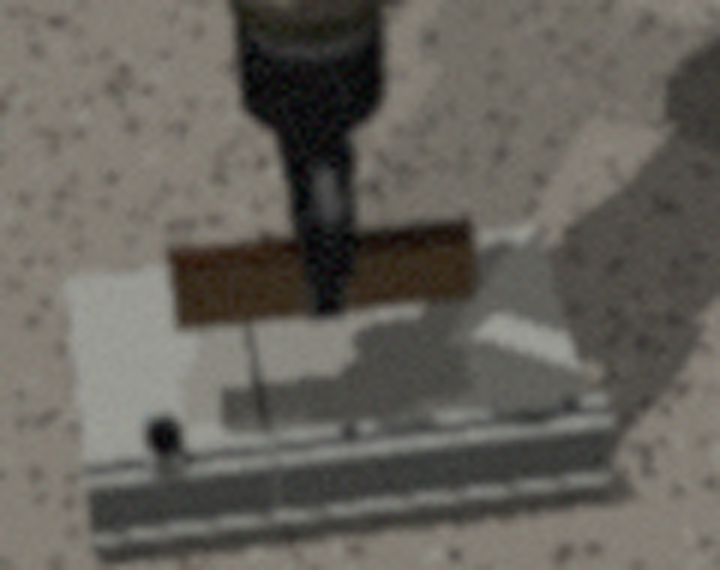

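View pics/t5.png

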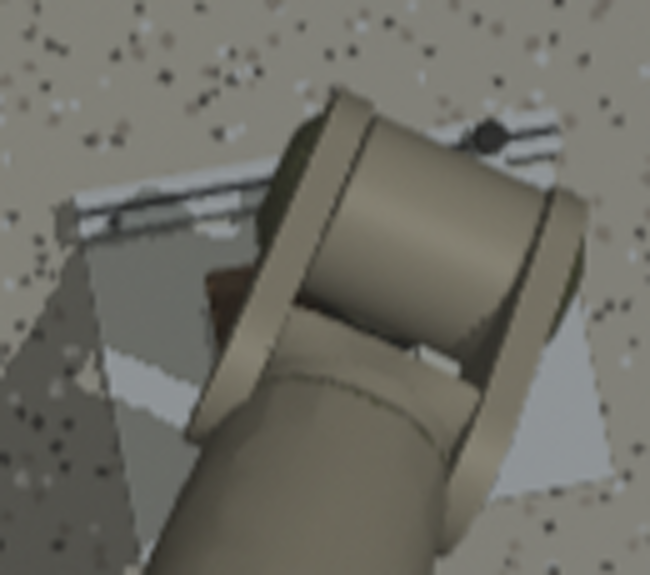

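Request:
move_arm(series=[[0,0,0,0.1,0.1,1.5,0.4],[0,0,0,0.2,0.2,3.5,0.4],[0,0,0,0.2,0.2,5,0.4],[0,0,0,0.2,0.2,6.3,0.4],[0,0,0,0.2,0.2,7,0.4]])

```text
time_s: 6.65
eef_pos: [554.0, -98.8, 28.5]
ee_rot: [0.001, 0.629, 0.777, 0.003]
force: [-0.3, 0.1, -1.7]
grip_width: 0.485
```

```bash
python3 -c "
from h import *
plan([552.4,-101.8,21],down(11.9))
c=capture('scene');zoom(c,235,140,120,95,'s6.png',6)
c=capture('top');zoom(c,290,130,130,115,'t6.png',5)"
```

```text
turn [0.007, -0.002, 0.002] shift cm [-0.26, -0.22, 0.75] rows 0.19741943051792077 0.056892573571359614 t 6.65 F [-0.3  0.1 -1.7] g 0.48
```

View pics/s6.png

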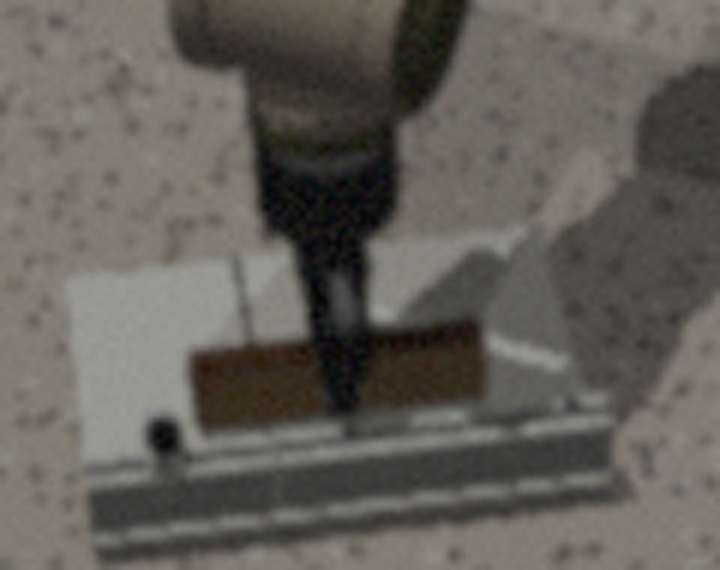

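Request:
move_arm(series=[[0,0,0,-0.1,-0.1,0.3,0.4],[0,0,0,-0.2,-0.2,0.5,0.4],[0,0,0,-0.2,-0.2,0.7,0.4],[0,0,0,-0.2,-0.2,0.7,0.4]])

```text
time_s: 7.08
eef_pos: [552.5, -101.6, 22.0]
ee_rot: [0.001, 0.63, 0.777, 0.003]
force: [-0.1, -0.6, -1.4]
grip_width: 0.484
```

Request:
move_arm(series=[[0,0,0,0,0,0.1,0.4],[0,0,0,0,0,0.2,0.4]])

```text
time_s: 7.25
eef_pos: [552.7, -101.7, 20.3]
ee_rot: [0.002, 0.63, 0.777, 0.003]
force: [0.1, -0.8, -1.3]
grip_width: 0.484
```

Request:
move_arm(series=[[0,0,0,0,0,0.1,0.4],[0,0,0,0,0,0.15,0.4]])

```text
time_s: 7.42
eef_pos: [552.8, -101.7, 20.0]
ee_rot: [0.002, 0.629, 0.777, 0.003]
force: [-6.8, 2.4, 17.8]
grip_width: 0.483
```

```bash
python3 -c "
from h import *
print(ctrl.sense()['force'])
c=capture('wrist');cv2.imwrite('pics/w7.png',c['frame'][:,:,::-1])
c=capture('scene');zoom(c,235,140,120,95,'s7.png',6)"
```

```text
[-6.82423779  2.36907061 17.75814682]
```

View pics/w7.png

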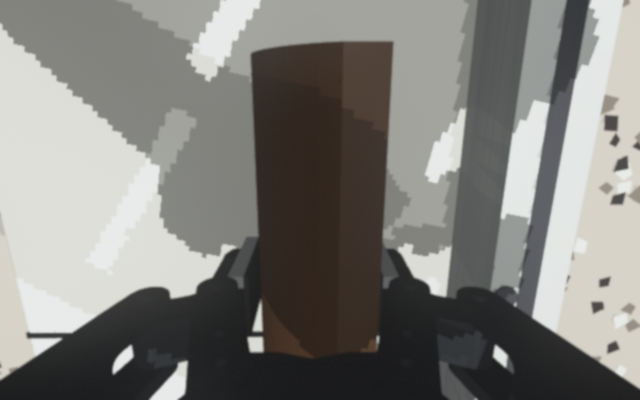

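View pics/s7.png

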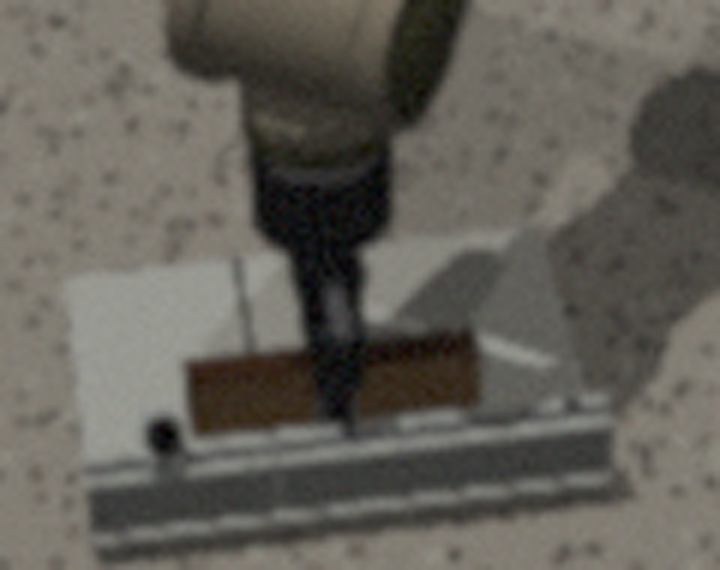

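Request:
move_arm(series=[[0,0,0,0,0,-0.1,0.55],[0,0,0,0,0,-0.1,0.62],[0,0,0,0,0,-0.1,0.65],[0,0,0,0,0,-0.1,0.65]])

```text
time_s: 7.85
eef_pos: [552.8, -101.7, 21.0]
ee_rot: [0.002, 0.629, 0.777, 0.003]
force: [-0.1, -0.1, -0.2]
grip_width: 0.648
```

Request:
move_arm(series=[[0,0,0,0,0,-1,0.65],[0,0,0,0,0,-3,0.65],[0,0,0,0,0,-6,0.65],[0,0,0,0,0,-9,0.65],[0,0,0,0,0,-12,0.65]])

```text
time_s: 8.27
eef_pos: [551.7, -101.9, 143.0]
ee_rot: [0.002, 0.629, 0.777, 0.003]
force: [1.5, 0.6, -0.4]
grip_width: 0.651
```

```bash
python3 -c "
from h import *
c=capture('wrist');cv2.imwrite('pics/w8.png',c['frame'][:,:,::-1])
c=capture('scene');zoom(c,235,140,120,95,'s8.png',6)
print(ctrl.sense())"
```

```text
{'time_s': 8.3667, 'joints': array([-0.39360341,  0.4652882 ,  1.50849807,  0.00533542,  1.15296611,
       -0.60503865]), 'dq': array([-0.0017637 ,  0.06346973,  0.07781689, -0.00138109, -0.06562619,
       -0.00075831]), 'tau': array([ 4.76558378e-02, -4.67700505e+01, -2.41895574e+01,  4.10832217e-03,
        6.82207402e-01,  1.32770503e-03]), 'eef_pos': array([ 554.01977196, -102.79224337,  146.50912535]), 'ee_rot': array([0.00642819, 0.62935289, 0.77708036, 0.00444062]), 'force': array([0.0655667 , 0.78347722, 0.6752921 ]), 'wrist_torque': array([ 0.00330355, -0.00036878,  0.03964915]), 'grip_width': 0.6505247339464755}
```

View pics/w8.png

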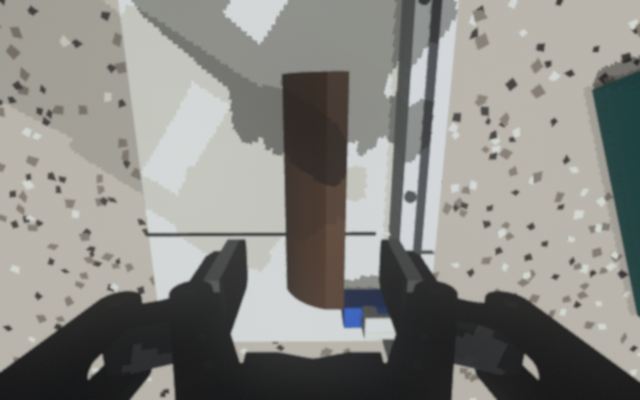

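View pics/s8.png

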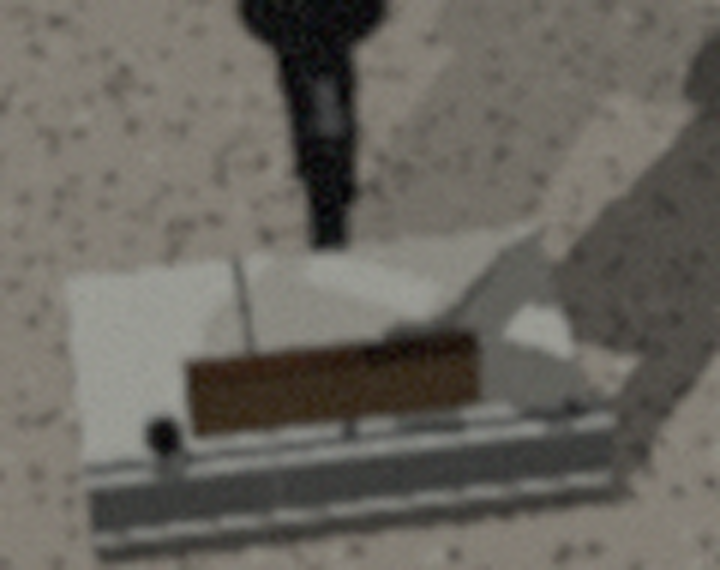

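```bash
python3 -c "
from h import *
c=capture('wrist');zoom(c,270,220,140,130,'w8z.png',5)
zoom(c,120,210,340,140,'w8y.png',2)
np.savez('w8.npz',**{k:np.array(v) for k,v in c.items()})"
```

View pics/w8z.png

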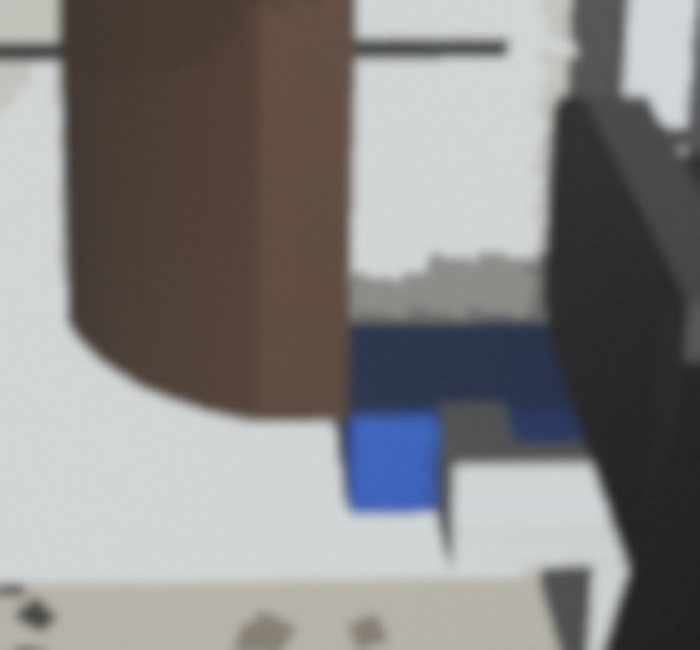

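Run:
```python
from h import *
c=dict(np.load('w8.npz'))
o=np.array([270,220]);g=lambda p:o+(np.array(p)+.5)/5-.5
L=ray(c,(146,234),20);Rr=ray(c,g((505,46)),20)
d=(Rr-L);xd=d/np.linalg.norm(d);yd=np.array([-xd[1],xd[0],0])
print("yaw",np.degrees(np.arctan2(xd[1],xd[0])),"line",L,Rr,np.linalg.norm(d))
b=lambda p:(((p-Rr)@xd).round(1),((p-Rr)@yd).round(1))
print("stop bottom",b(ray(c,g((352,325)),21)),b(ray(c,g((545,325)),21)))
print("stop top",b(ray(c,g((350,411)),49)),b(ray(c,g((436,411)),49)))
print("billet end top",b(ray(c,g((345,416)),62)),b(ray(c,g((255,416)),62)), "kink",b(ray(c,g((70,320)),33)))
print("billet L end top",b(ray(c,(349,71),62)),"kink",b(ray(c,(283,74),33)))
print("bed right edge",b(ray(c,g((0,585)),20)),b(ray(c,g((530,577)),20)))
print("fence top front edge", b(ray(c,(402,0),55)),b(ray(c,(390,235),55)))
```

```text
yaw 13.080297836400039 line [ 435.18374547 -170.06161869   20.        ] [ 609.30538294 -129.60535651   20.        ] 178.75976556703026
stop bottom (np.float64(-24.5), np.float64(-48.6)) (np.float64(7.7), np.float64(-49.5))
stop top (np.float64(-27.3), np.float64(-47.0)) (np.float64(-14.2), np.float64(-47.4))
billet end top (np.float64(-29.1), np.float64(-39.5)) (np.float64(-42.0), np.float64(-39.2)) kink (np.float64(-70.3), np.float64(-39.6))
billet L end top (np.float64(-23.0), np.float64(117.8)) kink (np.float64(-64.4), np.float64(118.2))
bed right edge (np.float64(-85.6), np.float64(-98.0)) (np.float64(6.8), np.float64(-99.2))
fence top front edge (np.float64(8.7), np.float64(157.3)) (np.float64(7.4), np.float64(8.8))
```

```bash
cat >> h.py <<'E'
yaw=np.radians(12.4);XD=np.array([np.cos(yaw),np.sin(yaw),0]);YD=np.array([-np.sin(yaw),np.cos(yaw),0]);O=np.array([533,-105.5,0])
def B(x,y,z): return O+x*XD+y*YD+np.array([0,0,z])
def tb():
    s=ctrl.sense();p=s["eef_pos"]-O;f=s["force"]
    print("board pos",(p@XD).round(1),(p@YD).round(1),p[2].round(1),"board force",(f@XD).round(1),(f@YD).round(1),f[2].round(1),"t",s["time_s"])
E
python3 -c "
from h import *
plan(B(-30,0,130),down(12.4-90));tb()"
```

```text
turn [0.01, -0.007, 1.564] shift cm [0.09, -5.03, 1.31] rows 1.2461037356839502 12.512004700502674 t 8.4167 F [ 0.3  0.1 -0.4] g 0.65
board pos 20.1 -1.2 143.7 board force 0.3 0.0 -0.4 t 8.4167
```

Request:
move_arm(series=[[0,0,0.12,0,-1,0,0.7],[0,0,0.24,0,-2,0,0.8],[0,0,0.36,0,-3,0,0.8],[0,0,0.48,0,-4,0,0.8],[0,0,0.6,0,-5,0,0.8]])

```text
time_s: 8.83
eef_pos: [503.0, -112.6, 142.1]
ee_rot: [0.002, 0.833, 0.554, 0.004]
force: [0.2, 0.4, 0.1]
grip_width: 0.801
```

Request:
move_arm(series=[[0,0,0.12,0,0,0,0.8],[0,0,0.24,0,0,0,0.8],[0,0,0.36,0,0,0,0.8],[0,0,0.48,0,0,0,0.8],[0,0,0.6,0,0,0,0.8]])

```text
time_s: 9.25
eef_pos: [502.4, -112.4, 141.2]
ee_rot: [0.0, 0.96, 0.28, 0.004]
force: [-0.3, -0.3, -0.1]
grip_width: 0.797
```

Request:
move_arm(series=[[0,0,0.12,0,0,0,0.8],[0,0,0.24,0,0,0,0.8],[0,0,0.36,0,0,0,0.8],[0,0,0.36,0,0,0,0.8]])

```text
time_s: 9.58
eef_pos: [501.9, -112.1, 140.3]
ee_rot: [-0.001, 0.995, 0.102, 0.003]
force: [0.4, 0.3, -0.7]
grip_width: 0.798
```

```bash
python3 -c "
from h import *
plan(B(-32,0,26),down(12.4-90));tb()
print(ctrl.sense()['joints'])
c=capture('wrist');cv2.imwrite('pics/w9.png',c['frame'][:,:,::-1])"
```

```text
turn [-0.002, -0.007, -0.013] shift cm [-0.1, 0.04, 11.43] rows 2.74195149235356 0.11597018076797296 t 9.5833 F [ 0.4  0.3 -0.7] g 0.8
board pos -31.8 0.2 140.3 board force 0.5 0.2 -0.7 t 9.5833
[-0.45070767  0.37818783  1.65892725  0.00618215  1.10028706  0.91360615]
```

View pics/w9.png

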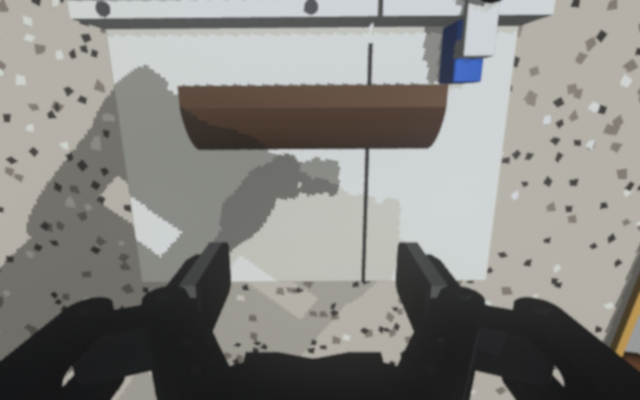

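Request:
move_arm(series=[[0,0,-0.013,0,0,3,0.8],[0,0,-0.013,-0.1,0,6,0.8],[0,0,-0.013,-0.1,0,9,0.8],[0,0,-0.013,-0.1,0,11.2,0.8],[0,0,-0.013,-0.1,0,11.4,0.8]])

```text
time_s: 10.05
eef_pos: [499.4, -111.0, 22.6]
ee_rot: [-0.003, 0.994, 0.113, 0.0]
force: [-0.7, -0.0, -1.1]
grip_width: 0.799
```

Request:
move_arm(series=[[0,0,0,0.8,0,0,0.8],[0,0,0,1.6,0,0,0.8],[0,0,0,2.4,0,0,0.8],[0,0,0,3.2,0,0,0.8]])

```text
time_s: 10.38
eef_pos: [532.2, -103.8, 23.9]
ee_rot: [-0.003, 0.994, 0.114, 0.001]
force: [-1.4, -0.8, 0.4]
grip_width: 0.799
```

```bash
python3 -c "
from h import *
plan(B(27,0,26),down(12.4-90));tb()
c=capture('wrist');cv2.imwrite('pics/w10.png',c['frame'][:,:,::-1])"
```

```text
turn [-0.005, -0.003, 0.011] shift cm [2.74, 0.22, -0.2] rows 0.6606844969105838 0.10132663368809905 t 10.3833 F [-1.4 -0.8  0.4] g 0.8
board pos -0.4 1.8 23.9 board force -1.5 -0.5 0.4 t 10.3833
```

View pics/w10.png

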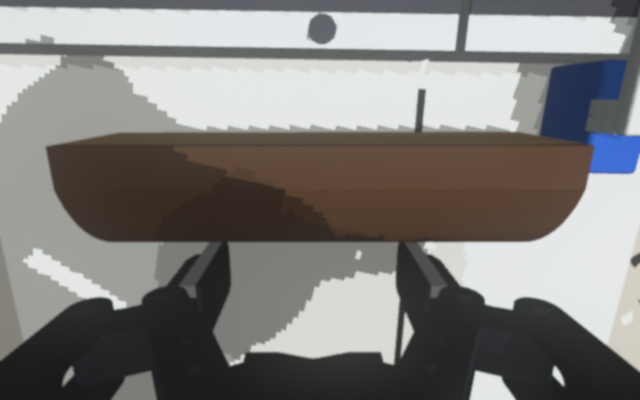

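Request:
move_arm(series=[[0,0,0,0.4,0,0,0.8],[0,0,0,0.8,0,0,0.8],[0,0,0,1.2,0,0,0.8],[0,0,0,1.6,0,0,0.8],[0,0,0,2,0,0,0.8]])

```text
time_s: 10.85
eef_pos: [553.1, -99.2, 24.4]
ee_rot: [-0.002, 0.994, 0.114, 0.002]
force: [-2.5, -0.8, 5.8]
grip_width: 0.803
```

```bash
python3 -c "
from h import *
plan(B(27,0,26),down(12.4-90));tb()
c=capture('wrist');cv2.imwrite('pics/w11.png',c['frame'][:,:,::-1])"
```

```text
turn [-0.004, -0.004, 0.012] shift cm [0.6, 0.19, -0.15] rows 0.1548436307889314 0.10276551917255385 t 10.85 F [-2.5 -0.8  5.8] g 0.8
board pos 21.0 1.9 24.4 board force -2.6 -0.2 5.8 t 10.85
```

View pics/w11.png

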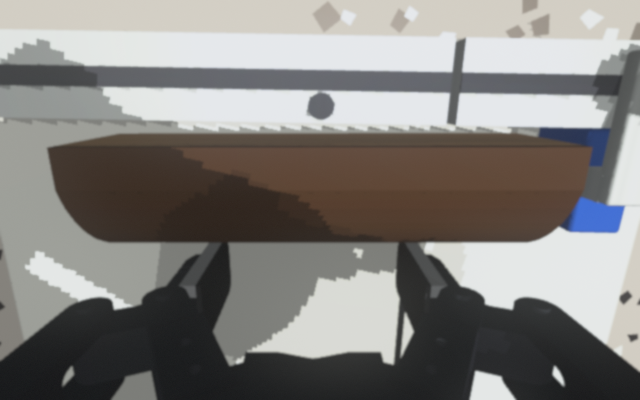

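Request:
move_arm(series=[[0,0,0,0.2,0,0,0.8],[0,0,0,0.4,0,0,0.8],[0,0,0,0.5,0,0,0.8]])

```text
time_s: 11.15
eef_pos: [558.4, -97.8, 24.4]
ee_rot: [-0.002, 0.994, 0.114, 0.002]
force: [-5.3, -0.1, 4.7]
grip_width: 0.797
```

```bash
python3 -c "
from h import *
tb()
c=capture('wrist');cv2.imwrite('pics/w12.png',c['frame'][:,:,::-1])"
```

```text
board pos 26.5 2.0 24.4 board force -5.2 1.1 4.7 t 11.15
```

View pics/w12.png

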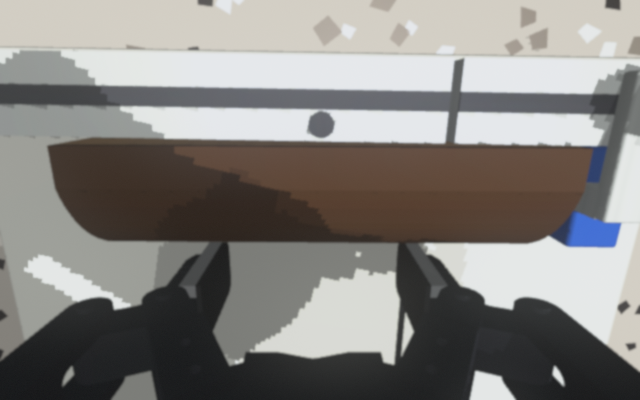

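Request:
move_arm(series=[[0,0,0,0.1,0,0,0.8],[0,0,0,0.2,0,0,0.8],[0,0,0,0.3,0,0,0.8]])

```text
time_s: 11.45
eef_pos: [559.2, -97.2, 24.2]
ee_rot: [-0.003, 0.994, 0.113, -0.001]
force: [-19.2, -3.7, 12.8]
grip_width: 0.801
```

```bash
python3 -c "
from h import *
tb()
c=capture('wrist');cv2.imwrite('pics/w13.png',c['frame'][:,:,::-1])"
```

```text
board pos 27.4 2.5 24.2 board force -19.6 0.5 12.8 t 11.45
```

View pics/w13.png

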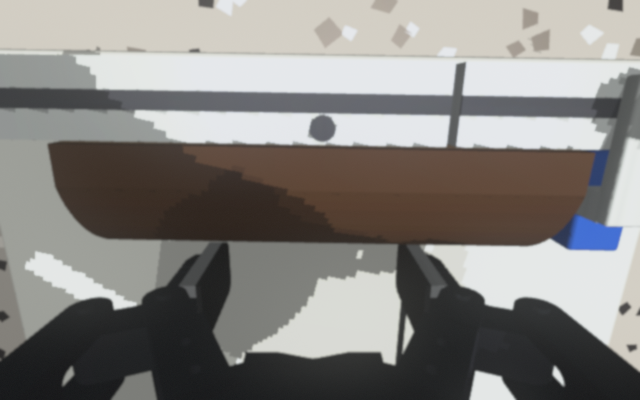

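Request:
move_arm(series=[[0,0,0,-1,0,0,0.8],[0,0,0,-2.5,0,0,0.8],[0,0,0,-4,0,-2,0.6],[0,0,0,-4,-2,-5,0.3],[0,0,0,-4,-5,-8,0]])

```text
time_s: 11.92
eef_pos: [508.9, -59.5, 104.6]
ee_rot: [-0.003, 0.994, 0.112, -0.002]
force: [0.5, 0.4, 0.7]
grip_width: 0.38
```

```bash
python3 -c "
from h import *
plan(B(54,115,100),down(12.4-90));tb()"
```

```text
turn [-0.007, 0.003, 0.008] shift cm [6.82, -6.44, 0.48] rows 2.2512815663125747 0.08263517961097312 t 11.9167 F [0.5 0.4 0.7] g 0.38
board pos -13.7 50.1 104.6 board force 0.6 0.3 0.7 t 11.9167
```

Request:
move_arm(series=[[0,0,0.01,1.5,-3,0,0],[0,0,0.01,4,-5,0,0],[0,0,0.01,6.8,-6.4,0,0],[0,0,0.01,6.8,-6.4,1,0],[0,0,0.01,6.8,-6.4,1,0]])

```text
time_s: 12.33
eef_pos: [560.7, 19.1, 93.0]
ee_rot: [-0.003, 0.994, 0.108, -0.003]
force: [-0.6, -0.3, -0.5]
grip_width: 0.0
```

```bash
python3 -c "
from h import *
plan(B(54,115,30),down(12.4-90));tb()
c=capture('wrist');cv2.imwrite('pics/w14.png',c['frame'][:,:,::-1])"
```

```text
turn [-0.007, 0.004, -0.001] shift cm [0.05, 0.12, 6.3] rows 1.5113447113375187 0.0696758969170533 t 12.3333 F [-0.6 -0.3 -0.5] g 0.0
board pos 53.8 115.8 93.0 board force -0.7 -0.2 -0.5 t 12.3333
```

View pics/w14.png

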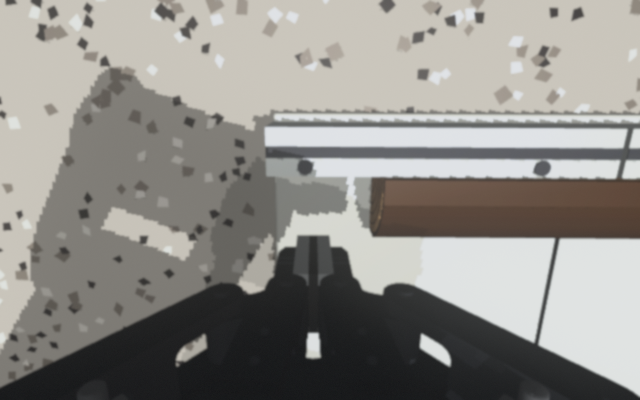

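Request:
move_arm(series=[[0,0,0,0,0.1,2,0],[0,0,0,0,0.1,4,0],[0,0,0,0,0.1,5.5,0],[0,0,0,0,0.1,6,0],[0,0,0,0,0.1,6.1,0]])

```text
time_s: 12.8
eef_pos: [559.3, 17.0, 31.9]
ee_rot: [-0.004, 0.994, 0.107, -0.004]
force: [0.6, -0.1, 0.5]
grip_width: 0.0
```

Request:
move_arm(series=[[0,0,0,0,0.4,0,0],[0,0,0,0,0.8,0,0],[0,0,0,0,1.2,0,0],[0,0,0,0,1.6,0,0]])

```text
time_s: 13.13
eef_pos: [563.1, 0.7, 32.6]
ee_rot: [-0.004, 0.994, 0.106, -0.003]
force: [0.8, -0.5, -0.5]
grip_width: -0.0
```

```bash
python3 -c "
from h import *
tb()
c=capture('wrist');cv2.imwrite('pics/w15.png',c['frame'][:,:,::-1])"
```

```text
board pos 52.2 97.2 32.6 board force 0.7 -0.7 -0.5 t 13.1333
```

View pics/w15.png

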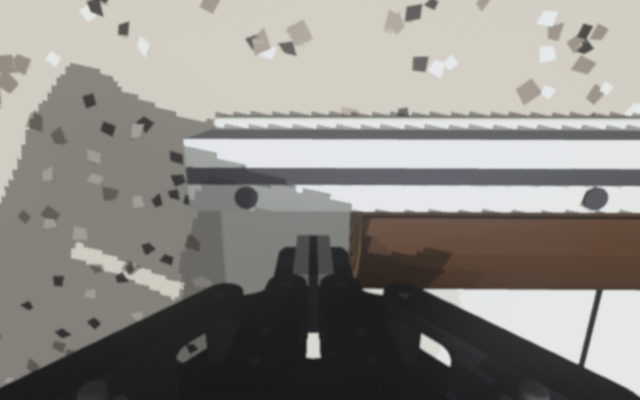

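Request:
move_arm(series=[[0,0,0,0,0.2,0,0],[0,0,0,0,0.4,0,0],[0,0,0,0,0.6,0,0]])

```text
time_s: 13.43
eef_pos: [564.6, -5.8, 32.6]
ee_rot: [-0.004, 0.994, 0.106, -0.003]
force: [-0.8, 0.5, 1.0]
grip_width: 0.0
```

Request:
move_arm(series=[[0,0,0,0,0.1,0,0],[0,0,0,0,0.2,0,0],[0,0,0,0,0.3,0,0],[0,0,0,0,0.4,0,0]])

```text
time_s: 13.77
eef_pos: [565.4, -9.7, 32.6]
ee_rot: [-0.004, 0.994, 0.106, -0.003]
force: [-0.5, 1.2, 1.2]
grip_width: 0.0
```

```bash
python3 -c "
from h import *
tb()
c=capture('wrist');cv2.imwrite('pics/w16.png',c['frame'][:,:,::-1])
c=capture('scene');zoom(c,235,140,120,95,'s16.png',6)
c=capture('top');zoom(c,290,130,130,115,'t16.png',5)"
```

```text
board pos 52.2 86.6 32.6 board force -0.2 1.3 1.2 t 13.7667
```

View pics/w16.png

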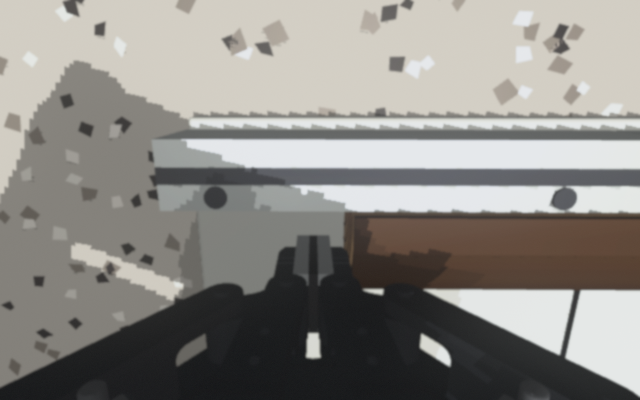

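View pics/t16.png

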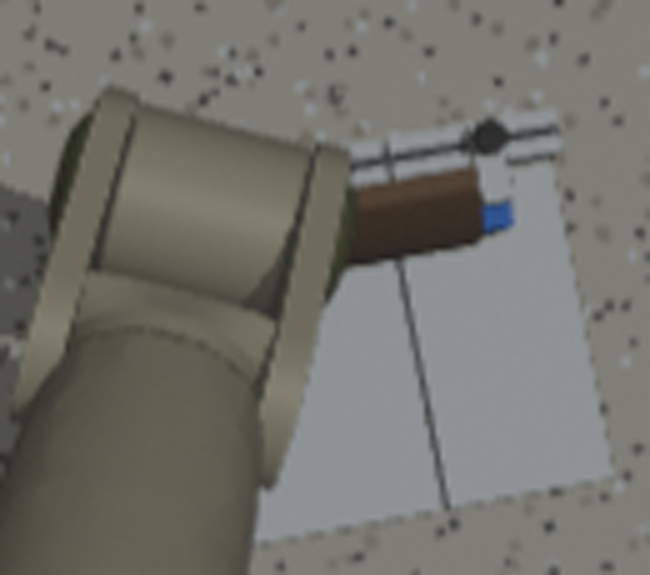

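Request:
move_arm(series=[[0,0,0,0,0.1,0,0],[0,0,0,0,0.2,0,0],[0,0,0,0,0.2,0,0]])

```text
time_s: 14.17
eef_pos: [565.3, -9.9, 32.6]
ee_rot: [-0.005, 0.994, 0.106, -0.003]
force: [-2.1, 11.9, 3.3]
grip_width: 0.001
```

Request:
move_arm(series=[[0,0,0,0,0.1,0,0],[0,0,0,0,0.15,0,0],[0,0,0,0,0.15,0,0]])

```text
time_s: 14.42
eef_pos: [565.3, -9.9, 32.6]
ee_rot: [-0.006, 0.994, 0.106, -0.004]
force: [-1.7, 10.3, 3.7]
grip_width: 0.004
```

```bash
python3 -c "
from h import *
tb()
c=capture('wrist');cv2.imwrite('pics/w17.png',c['frame'][:,:,::-1])
c=capture('top');zoom(c,350,145,60,50,'t17.png',10)"
```

```text
board pos 52.1 86.5 32.6 board force 0.5 10.5 3.7 t 14.4167
```

View pics/t17.png

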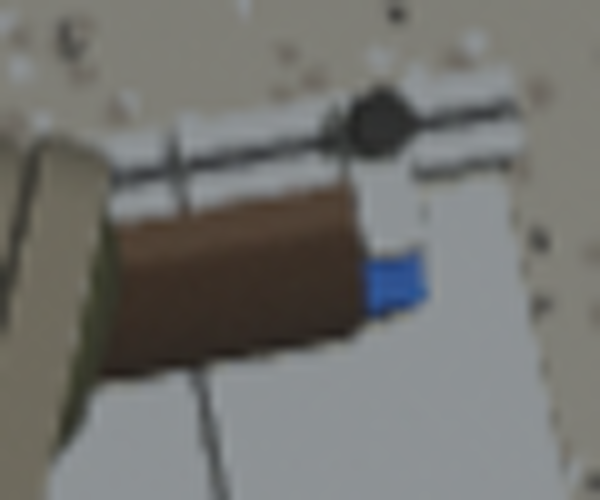

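```bash
cat >> h.py <<'E'
def tilt(deg):
    a=np.radians(deg);z=np.sin(a)*XD-np.cos(a)*np.array([0,0,1.]);y=-YD;return np.c_[np.cross(y,z),y,z]
E
python3 -c "
from h import *
plan(B(52,100,32),down(12.4-90))
plan(B(52,100,110),down(12.4-90))
plan(B(5,18,100),tilt(45))"
```

```text
turn [-0.013, 0.006, -0.003] shift cm [-0.01, -1.36, 0.08] rows 0.32571940727662974 0.11829194388316178 t 14.5167 F [-2.2 10.3  2.9] g 0.0
turn [-0.013, 0.006, -0.003] shift cm [-0.06, -1.46, -7.72] rows 1.8841489769245745 0.11829194388316178 t 14.5167 F [-2.2 10.3  2.9] g 0.0
turn [-0.011, 0.792, -0.008] shift cm [-4.73, 6.77, -6.8] rows 2.5650181150952984 6.336021563060474 t 14.5167 F [-2.2 10.3  2.9] g 0.0
```

Request:
move_arm(series=[[0,0,0,0,-0.6,0,0],[0,0,0,0,-1.3,0,0],[0,0,0,0,-1.5,-2,0],[0,0,0,0,-1.5,-5,0],[0,0,0,0,-1.5,-9,0]])

```text
time_s: 14.93
eef_pos: [561.5, 4.3, 121.8]
ee_rot: [-0.007, 0.994, 0.107, -0.006]
force: [1.0, 0.3, -0.2]
grip_width: 0.001
```

```bash
python3 -c "
from h import *
tb()
plan(B(-10,18,120),tilt(45))"
```

```text
board pos 51.4 101.2 121.8 board force 1.0 0.1 -0.2 t 14.9333
turn [-0.013, 0.796, -0.008] shift cm [-6.12, 8.34, 0.13] rows 2.4795858033535123 6.3732260330564205 t 14.9333 F [ 1.   0.3 -0.2] g 0.0
```

Request:
move_arm(series=[[0,0,0,-2,1.5,0,0],[0,0.11,0,-4,3,0,0],[0,0.22,0,-6.1,5,0,0],[0,0.33,0,-6.1,7,0,0],[0,0.44,0,-6.1,8.3,0,0]])

```text
time_s: 15.35
eef_pos: [518.8, -89.9, 122.0]
ee_rot: [-0.028, 0.972, 0.102, 0.208]
force: [1.9, 0.6, -0.0]
grip_width: 0.0
```

```bash
python3 -c "
from h import *
tb();print(ctrl.sense()['joints'])
plan(B(-10,18,120),tilt(45))
c=capture('wrist');cv2.imwrite('pics/w18.png',c['frame'][:,:,::-1])"
```

```text
board pos -10.5 18.3 122.0 board force 2.0 0.2 -0.0 t 15.35
[-0.54089014  0.2786918   1.93163462  0.47863017  0.67838884  0.48276674]
turn [-0.008, 0.362, -0.011] shift cm [-0.04, 0.03, 0.2] rows 0.05006039948781069 2.898078021049503 t 15.35 F [ 1.9  0.6 -0. ] g 0.0
```

View pics/w18.png

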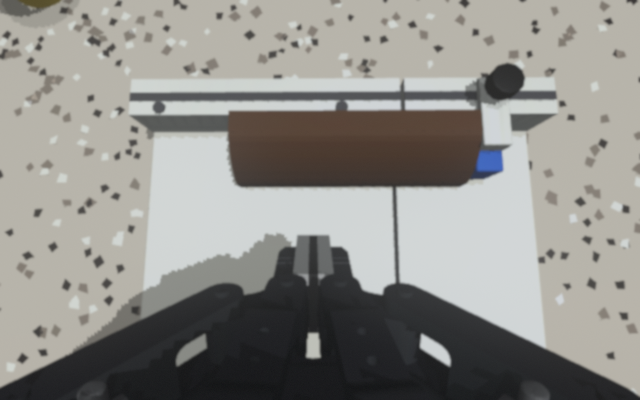

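Request:
move_arm(series=[[0,0.1,0,0,0,0,0],[0,0.2,0,0,0,0,0],[0,0.3,-0.01,0,0,0.1,0],[0,0.36,-0.01,0,0,0.2,0],[0,0.36,-0.01,0,0,0.2,0]])

```text
time_s: 15.82
eef_pos: [519.1, -89.5, 119.1]
ee_rot: [-0.047, 0.918, 0.101, 0.38]
force: [-0.1, -0.5, -0.0]
grip_width: -0.001
```

```bash
python3 -c "
from h import *
tb();print(ctrl.sense()['joints'])
plan(B(31,18,69),tilt(45))
c=capture('wrist');cv2.imwrite('pics/w19.png',c['frame'][:,:,::-1])"
```

```text
board pos -10.1 18.6 119.1 board force -0.2 -0.5 -0.0 t 15.8167
[-0.68653065  0.26830628  2.1543406   1.3214848   0.618951   -0.43193644]
turn [-0.012, 0.0, -0.001] shift cm [-0.64, 0.14, 6.45] rows 1.5551287428898541 0.09342410580364308 t 15.8167 F [-0.1 -0.5 -0. ] g -0.0
```

View pics/w19.png

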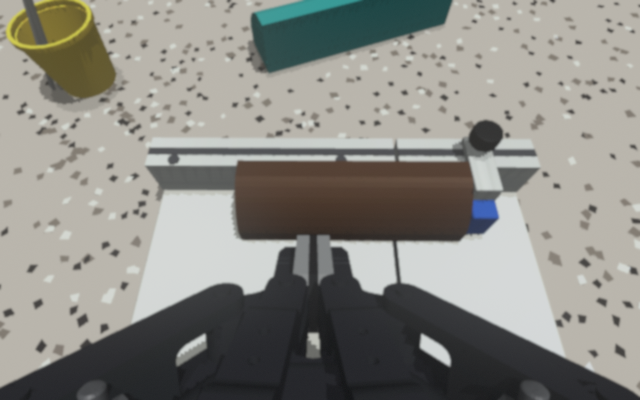

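Request:
move_arm(series=[[0,0,0,-0.3,0,1.5,0],[0,0,0,-0.6,0.1,3,0],[0,0,0,-0.6,0.1,4.5,0],[0,0,0,-0.6,0.1,6,0],[0,0,0,-0.6,0.1,6.2,0]])

```text
time_s: 16.28
eef_pos: [557.9, -79.9, 68.8]
ee_rot: [-0.048, 0.918, 0.102, 0.38]
force: [0.5, 0.6, -0.5]
grip_width: 0.002
```

```bash
python3 -c "
from h import *
tb()
plan(B(48.3,18,49),tilt(45))
c=capture('wrist');cv2.imwrite('pics/w20.png',c['frame'][:,:,::-1])"
```

```text
board pos 29.8 19.6 68.8 board force 0.6 0.5 -0.5 t 16.2833
turn [-0.014, -0.0, -0.001] shift cm [-0.1, 0.2, 2.7] rows 0.6508864485763228 0.11466328924991827 t 16.2833 F [ 0.5  0.6 -0.5] g 0.0
```

View pics/w20.png

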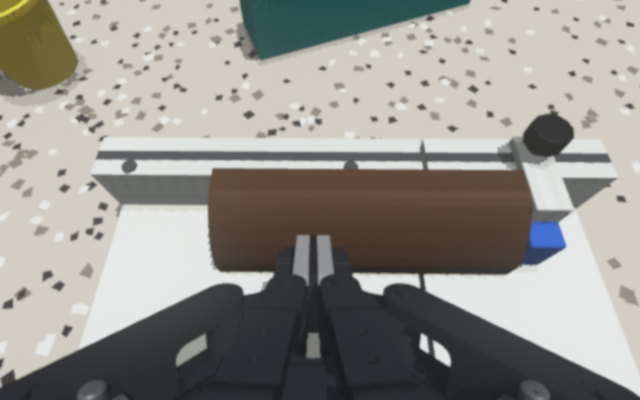

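Request:
move_arm(series=[[0,0,0,-0.1,0,0.5,0],[0,0,0,-0.1,0,1,0],[0,0,0,-0.1,0,1.5,0],[0,0,0,-0.1,0,2,0],[0,0,0,-0.1,0,2.2,0]])

```text
time_s: 16.75
eef_pos: [572.3, -76.4, 52.8]
ee_rot: [-0.048, 0.918, 0.102, 0.38]
force: [-0.1, 0.0, -0.3]
grip_width: 0.008
```

Request:
move_arm(series=[[0,0,0,0,0,0.15,0],[0,0,0,0,0,0.3,0],[0,0,0,0,0,0.4,0]])

```text
time_s: 17.0
eef_pos: [575.1, -75.8, 49.9]
ee_rot: [-0.048, 0.918, 0.102, 0.38]
force: [-1.1, 0.2, -0.0]
grip_width: -0.001
```

```bash
python3 -c "
from h import *
tb()"
```

```text
board pos 47.5 20.0 49.9 board force -1.0 0.4 -0.0 t 17.0
```

Request:
move_arm(series=[[0,0,0,0,0,0.1,0],[0,0,0,0,0,0.2,0],[0,0,0,0,0,0.2,0]])

```text
time_s: 17.25
eef_pos: [575.5, -75.7, 49.6]
ee_rot: [-0.048, 0.918, 0.102, 0.38]
force: [-32.7, -3.5, 28.4]
grip_width: -0.0
```

Request:
move_arm(series=[[0,0,0,0,0,0.1,0],[0,0,0,0,0,0.15,0],[0,0,0,0,0,0.15,0]])

```text
time_s: 17.5
eef_pos: [575.5, -75.7, 49.6]
ee_rot: [-0.047, 0.918, 0.102, 0.381]
force: [-32.1, -3.9, 27.7]
grip_width: -0.003
```

```bash
python3 -c "
from h import *
tb()"
```

```text
board pos 47.9 20.0 49.6 board force -32.2 3.0 27.7 t 17.5
```

Request:
move_arm(series=[[0,0,0,0,0,0.12,0],[0,0,0,0,0,0.12,0],[0,0,0,0,0,0.12,0],[0,0,0,0,0,0.12,0]])

```text
time_s: 17.83
eef_pos: [575.5, -75.7, 49.6]
ee_rot: [-0.047, 0.918, 0.102, 0.381]
force: [-26.9, -2.5, 22.5]
grip_width: -0.001
```

```bash
python3 -c "
from h import *
tb()
c=capture('wrist');cv2.imwrite('pics/w21.png',c['frame'][:,:,::-1]);zoom(c,300,100,340,250,'w21z.png',2)
c=capture('top');cv2.imwrite('pics/t21.png',c['frame'][:,:,::-1])
c=capture('scene');cv2.imwrite('pics/s21.png',c['frame'][:,:,::-1])
tb()"
```

```text
board pos 47.9 19.9 49.6 board force -26.8 3.4 22.5 t 17.8333
board pos 47.9 19.9 49.6 board force -26.7 1.8 23.5 t 17.9833
```

View pics/w21.png

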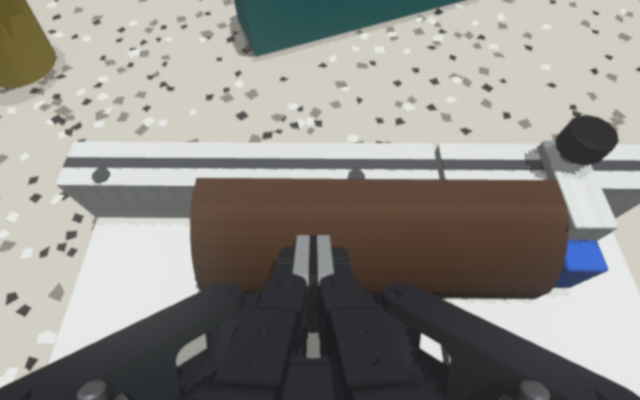

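View pics/t21.png

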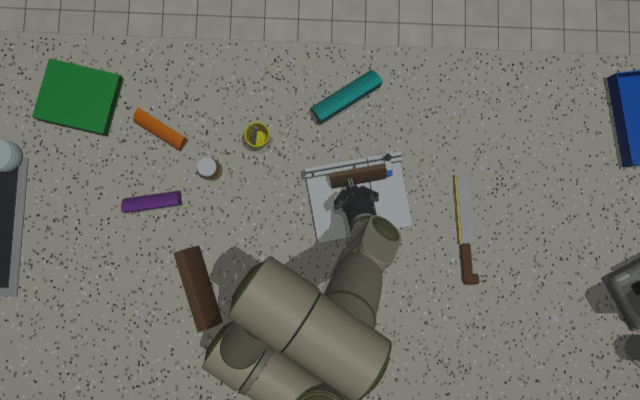

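View pics/s21.png

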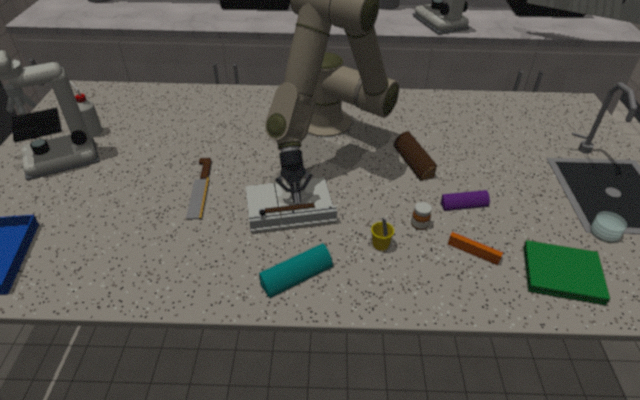

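View pics/w21z.png

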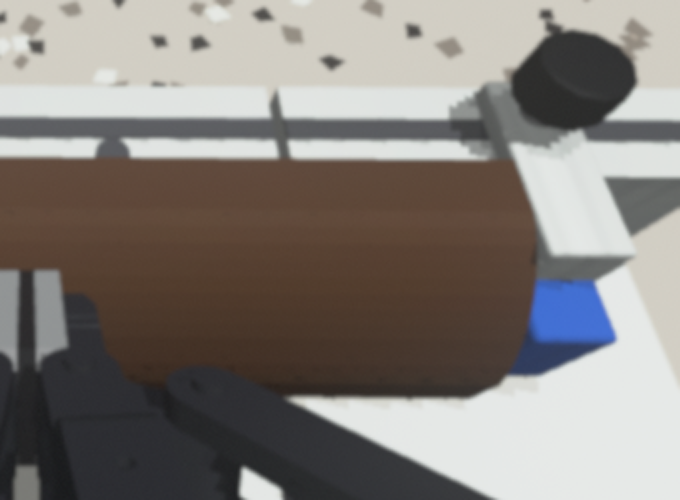

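```bash
python3 -c "
from h import *
c=capture('wrist')
a=ray(c,(558,180),62);b=ray(c,(442,178.5),55);l=ray(c,(196,179),62)
for p in(a,b,l):print(((p-O)@XD).round(1),((p-O)@YD).round(1))
# jar, cup, saw, stop via top
tb()"
```

```text
79.1 -88.3
84.2 -40.3
79.2 72.0
board pos 47.9 20.0 49.6 board force -25.8 2.9 23.4 t 18.0333
```

```bash
python3 -c "
from h import *
print(job.finish_job());tb()"
```

```text
the job is handed in; nothing more can be done
None
the job is handed in; nothing more can be done
```

The billet is lying in the corner of fence and bed with its right-hand end at the blue stop. I handed the job in at about 18 s with the fingertips still pressing.

**What I did:** I gripped the smaller brown billet low and laid it on the bed with its bark towards the robot. I slid it flush to the fence with both open fingers, then nudged it along to the stop. Last, I pressed with the closed fingertips, tilted 45°, on the bark.

**Last checks:**

| Check | Reading |
|---|---|
| Flat face (fence at x = 80) | x ≈ 79 |
| Right-hand end of billet | y ≈ -88.3, about 48 mm from the slot |
| Stop face, measured before placing | about 47 to 49 mm from the slot |
| Stop contact during the nudge | about 10 N, with no further movement |
| Press point | y ≈ +20, about 60 mm left of the slot |
| Push force | about 26 N towards the fence and 23 N down, steady over the last checks |

In the last top and scene pictures the saw, cup, jar and stop look to be where they started.

**What went wrong or disagreed:**
- **Wrong-way move:** one carrying move had the wrong sign and passed close to the jar. I stopped and raised the arm. The jar's lid was at the same pixels in both views as before.
- **Press force:** the first press reached about 43 N at the fingertips, so I eased it to about 35 N.
- **Camera agreement:** the top and wrist cameras differed by up to 7 mm on the board's corners and 1° to 2° on its yaw. I relied on contact forces and close wrist views for the final fit.

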